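# Throw the interlocked lever bank in the order it permits

## Task

Switch the wire-forming bench on: push all three levers of the grey interlocked bank over, away from the robot, until each rests fully home against its stop, and let go. The hidden interlock frees them one after another in an order that differs every time and shows nowhere, so feel for the lever that moves; when one is blocked, do not force it (never more than 20 N on a handle), and leave the tools and other things about the bank where they lie.

Things in the scene. Friction and masses are not known exactly. Their poses are not given: they have to be found in the camera images.
- bank: Interlocked lever bank: a grey steel box 170 x 270 mm and 70 mm high on a 200 x 300 mm foot plate, fixed; origin at the centre of its underside. Its x axis points the way the levers are thrown (away from the robot, yawed up to 0.35 rad), y along the row towards the left lever, z up. Three levers stand in its top at y = +80, 0, -80 mm.
- left (a joint): Left lever (yellow ball), hub angle in rad: 0 = off, leaning 0.45 rad to the bank's -x (starts within 0.05 of it); 0.90 = fully over against its stop, leaning 0.45 rad to +x. Stays where it is left. Free, it takes 2 to 5 N at the ball all the way; blocked by the interlock, it has up to 0.15 rad of play, then stops. Past about 0.8 it frees the next one.
- left_flex (a joint): Bend of the left lever's handle against its overload spring, rad: 0 unloaded, positive when the ball is pushed to the bank's +x. The ball stands at hub angle plus bend. About 15 N m/rad about the pivot: 0.067 rad (6.7 mm at the ball) per 10 N; 0.14 rad is 21 N.
- left_knob (a point): Centre of the left lever's yellow ball, 32 mm across, on a 12 mm stem, 100 mm from the pivot (axis along the bank's y, 70 mm above the bench at the bank's x = 0): about 160 mm above the bench at either end of the throw, 170 mm when upright. Free space round it above the box; the next ball is 80 mm away.
- middle (a joint): Middle lever (green ball), hub angle in rad: 0 = off, leaning 0.45 rad to the bank's -x (starts within 0.05 of it); 0.90 = fully over against its stop, leaning 0.45 rad to +x. Stays where it is left. Free, it takes 2 to 5 N at the ball all the way; blocked by the interlock, it has up to 0.15 rad of play, then stops. Past about 0.8 it frees the next one.
- middle_flex (a joint): Bend of the middle lever's handle against its overload spring, rad: 0 unloaded, positive when the ball is pushed to the bank's +x. The ball stands at hub angle plus bend. About 15 N m/rad about the pivot: 0.067 rad (6.7 mm at the ball) per 10 N; 0.14 rad is 21 N.
- middle_knob (a point): Centre of the middle lever's green ball, 32 mm across, on a 12 mm stem, 100 mm from the pivot (axis along the bank's y, 70 mm above the bench at the bank's x = 0): about 160 mm above the bench at either end of the throw, 170 mm when upright. Free space round it above the box; the next ball is 80 mm away.
- right (a joint): Right lever (red ball), hub angle in rad: 0 = off, leaning 0.45 rad to the bank's -x (starts within 0.05 of it); 0.90 = fully over against its stop, leaning 0.45 rad to +x. Stays where it is left. Free, it takes 2 to 5 N at the ball all the way; blocked by the interlock, it has up to 0.15 rad of play, then stops. Past about 0.8 it frees the next one.
- right_flex (a joint): Bend of the right lever's handle against its overload spring, rad: 0 unloaded, positive when the ball is pushed to the bank's +x. The ball stands at hub angle plus bend. About 15 N m/rad about the pivot: 0.067 rad (6.7 mm at the ball) per 10 N; 0.14 rad is 21 N.
- right_knob (a point): Centre of the right lever's red ball, 32 mm across, on a 12 mm stem, 100 mm from the pivot (axis along the bank's y, 70 mm above the bench at the bank's x = 0): about 160 mm above the bench at either end of the throw, 170 mm when upright. Free space round it above the box; the next ball is 80 mm away.
- tape: Roll of tape lying flat, 100 mm across, 22 mm high, beside the bank; bystander. Origin at its underside.
- caliper: Steel caliper lying flat, 170 mm long, 8 mm high, beside the bank; bystander. Origin at its underside.
- wrench: Small steel wrench, 130 mm long, lying on the bank's top along its far (+x) edge; bystander. Origin at its underside.
- spool: Copper wire spool standing on end, 90 mm across, 50 mm high; bystander. Origin at its underside.
- pliers: Pliers with blue handles, about 155 mm long, lying; bystander. Origin at its underside.
- screwdriver: Screwdriver, lying; bystander. Origin at its underside.
- oil: Amber oil bottle, 56 mm across, 130 mm high, upright; bystander. Origin at its underside.

How it is judged:
By the outcome, as a careful person would: the job done as asked, in the order asked, and still so for the second after the job is handed in, with the robot touching nothing.
It also fails if it takes over 72 s, if anything falls off the work surface, if the arm or the gripper's body presses on something with over 40 N, if the wrist force passes 120 N, or if a joint passes its speed limit or range.

## Robot

A 6-joint arm with a two-finger parallel gripper is mounted at the origin on the work surface. World frame = base frame: x ahead of the robot, y to its left, z up, the work surface at z = 0. Lengths are in m, angles in rad, forces in N, time in s.
With the tool pointing down it reaches from about 0.275 to 0.75 m from the base axis. Payload 10.2 kg.
Tool frame: the origin (TCP) lies midway between the tips of the shut fingers; the grasp point (between the pads) lies 19 mm behind it (env.hold_point_z is the distance from the TCP to the grasp point, in m); z points along the fingers, y is the line along which they close (so a half turn about z gives the same grasp; the last joint's range is limited). The gripper opens to 85 mm and grips with 20 to 120 N. Pads are 22 mm wide; open, the fingers measure 114 mm over their backs; the gripper's body (76 mm by 85 mm) begins 54 mm behind the grasp point. The pads swing forward as they close: fully open they stand 13 mm farther back than shut.
Start: joints at [0.982, 0.313, 1.498, -0, 1.331, -0.223], TCP at [0.188, 0.49, 0.231] pointing down, gripper open.
Joint ranges: [-2.94, 2.94], [-0.97, 2.17], [0.19, 2.56], [-1.23, 4.37], [0.02, 3.11], [-2.88, 2.88]. Speed limits (rad/s): [2.39, 2.39, 3.01, 3.14, 3.14, 3.14].

## Interface

Orientations are given as a unit quaternion [x, y, z, w].
In Python, from bench import env, kinematics, monitor, eyes, job gives the robot as it stands. The module is installed in compiled form; this text tells all that it offers. Calls block until the motion is done:
- env.reach(position, orientation): joint-space move of the TCP to a pose.
- env.movel(position, velocity=0.15, frame=None, guard=None): straight line of the TCP; frame=None keeps the orientation; velocity is the mean speed in m/s. With guard (N) it stops when the force on the tool has changed by that much, and returns True; else False.
- env.set_joints(angles): joint-space move.
- env.release() and env.close_gripper(effort=None): open the fingers fully, or close them until they stop; effort is the grip in N (None keeps the last).
- env.hold(seconds).
- kinematics.ik(position, orientation): joint angles nearest the present ones, or None.
- monitor.sense(): the state.
- eyes.grab_frame(name): name is "scene" or "top"; returns a dict with "frame" (480x640x3 uint8, red, green, blue), "mtx" (3x3 intrinsics, pixels), "view" (4x4, takes a point from world to camera coordinates). Camera axes: x right, y down, z forward; pixel columns grow to the right and rows downward; lengths in m; the calibration is good to about 2 mm. A picture is of the moment at which its call begins. There is no depth.
A pose or a line that the arm cannot do raises env.MotionError and nothing moves.
- job.hand_in(): hands the job in; it is judged then, once.
The state is a dict: "clock": time; "joints": joint angles; "qvel": joint speeds; "joint_efforts": joint torques, N m; "position": TCP position; "ee_rot": TCP orientation; "contact_force": force on the tool from outside, world axes, zero at the start; "ft_torque": the same for the moment, N m; "finger_gap": opening from 0.0 (shut) to 1.0 (fully open); "gripper_force": force on a finger pad.
Only numpy, scipy, OpenCV 4.12 (cv2) and the standard library are available. Lean on these libraries where they do the work, as an engineer would, in place of code of your own. Each camera call takes 0.05 s, during which the arm holds its last target. There are 200 camera calls.

## Working session

There is one attempt and no reset: what is moved stays moved. The work goes in short steps, each a Python script; the robot and the scene stay as the last script left them, time stands still between calls to the robot, and variables do not carry over. Pictures are saved under pics/ and viewed, at most 10 in all, crops included, and the job is handed in when it is done.

```bash
mkdir -p pics; python3 - <<'E'
from bench import env, kinematics, monitor, eyes, job
import cv2,numpy as np
for n in("scene","top"):
    f=eyes.grab_frame(n); cv2.imwrite(f"pics/{n}0.png",f["frame"][:,:,::-1]); np.savez(f"{n}0.npz",**f)
    print(n,f["mtx"].round(1).tolist(),f["view"].round(3).tolist())
s=monitor.sense();print(s)
E
```

```text
scene [[440.5, 0.0, 325.8], [0.0, 440.5, 233.9], [0.0, 0.0, 1.0]] [[0.463, 0.886, -0.012, -0.241], [0.48, -0.262, -0.837, -0.149], [-0.745, 0.382, -0.547, 1.479], [0.0, 0.0, 0.0, 1.0]]
top [[540.8, 0.0, 319.0], [0.0, 540.8, 235.6], [0.0, 0.0, 1.0]] [[-0.011, -1.0, -0.006, 0.024], [-0.998, 0.011, -0.064, 0.561], [0.064, 0.005, -0.998, 1.643], [0.0, 0.0, 0.0, 1.0]]
{'clock': 0.1, 'joints': array([ 9.81628944e-01,  3.13388661e-01,  1.49836041e+00,  1.35500375e-06,
        1.33102024e+00, -2.23383307e-01]), 'qvel': array([ 4.84076979e-04, -3.91616412e-03, -1.06906474e-03, -1.45443178e-03,
        8.70090116e-05, -8.87992066e-05]), 'joint_efforts': array([ 1.65368925e-03, -4.12900579e+01, -2.60141015e+01, -1.89347124e-04,
        3.04468354e-03,  5.98760380e-05]), 'position': array([0.18765197, 0.4900667 , 0.23079533]), 'ee_rot': array([ 1.81874261e-01,  9.83321619e-01, -5.40182063e-04, -2.33108105e-04]), 'contact_force': array([ 0.18832602, -1.05443689, -0.0333785 ]), 'ft_torque': array([-0.00060682,  0.02317035,  0.01438063]), 'gripper_force': 0.0, 'finger_gap': 0.9991016613197398}
```

View pics/scene0.png

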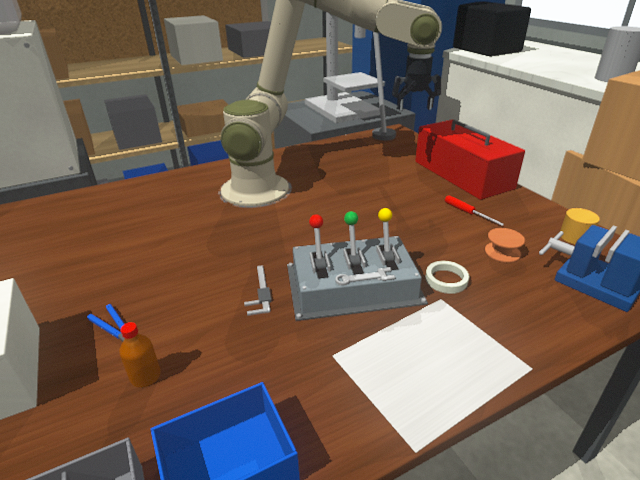

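View pics/top0.png

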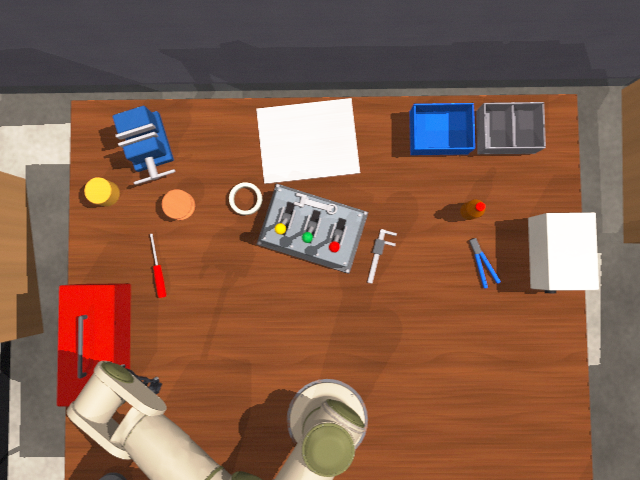

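The scene view shows the balls at about red (316,221), green (351,218) and yellow (385,215). In the top view they are at yellow (281,229), green (308,237) and red (334,247), with the bank centred near (313,228). The wrench lies along the bank's far edge, and the tape and caliper lie beside it. Next I triangulate the balls.

```bash
cat > vis.py <<'E'
import cv2,numpy as np
HUE={"left":(22,35),"middle":(50,85),"right":(0,6)}
ROI={"scene":(295,195,410,300),"top":(255,185,372,275)}
def blob(f,cam,k):
    h=cv2.cvtColor(f["frame"],cv2.COLOR_RGB2HSV); x0,y0,x1,y1=ROI[cam]
    m=cv2.inRange(h,(HUE[k][0],130,70),(HUE[k][1],255,255)); z=np.zeros_like(m); z[y0:y1,x0:x1]=m[y0:y1,x0:x1]
    n,_,st,c=cv2.connectedComponentsWithStats(z); i=1+np.argmax(st[1:,4]); return c[i],st[i,4]
def knobs(fs,fb):
    P=[f["mtx"]@f["view"][:3] for f in (fs,fb)]; out={}
    for k in HUE:
        a,na=blob(fs,"scene",k); b,nb=blob(fb,"top",k)
        X=cv2.triangulatePoints(*P,a.reshape(2,1).astype(float),b.reshape(2,1).astype(float)); out[k]=(X[:3]/X[3]).ravel(); print(k,out[k].round(4),a.round(1),na,b.round(1),nb)
    return out
E
python3 - <<'E'
from vis import *
s,t=[dict(np.load(n+"0.npz")) for n in("scene","top")]
K=knobs(s,t)
d=K["left"]-K["right"];print("yaw balls",np.arctan2(-d[0],d[1]),np.linalg.norm(d))
# bank outline in top view, cast onto plate plane (z~0.005)
h=cv2.cvtColor(t["frame"],cv2.COLOR_RGB2HSV)
m=cv2.inRange(h,(80,10,60),(125,110,255)); z=np.zeros_like(m); z[175:285,250:372]=m[175:285,250:372]
z=cv2.morphologyEx(z,cv2.MORPH_OPEN,np.ones((3,3)))
c=max(cv2.findContours(z,0,2)[0],key=cv2.contourArea)
R=t["view"][:3,:3];o=-R.T@t["view"][:3,3]
for zz in(.005,.07):
    p=cv2.convexHull(c)[:,0].astype(float); r=np.c_[p,np.ones(len(p))]@np.linalg.inv(t["mtx"]).T@R
    w=o+r*((zz-o[2])/r[:,2:]); print(zz,cv2.minAreaRect((w[:,:2]*1000).astype(np.float32)))
E
```

```text
left [0.5739 0.1259 0.1657] [384.6 214.3] 152 [280.  228.3] 103
middle [0.5491 0.0502 0.1661] [350.6 217.4] 139 [307.2 236.8] 93
right [ 0.522  -0.0245  0.1646] [315.6 220.8] 158 [333.9 246.2] 96
yaw balls -0.3323290173663176 0.1590904315564773
0.005 ((590.5785522460938, 40.425048828125), (282.7928161621094, 178.527587890625), 72.01323699951172)
0.07 ((585.3392333984375, 39.23439025878906), (271.791015625, 171.5821075439453), 72.01325225830078)
```

```bash
cat > push.py <<'E'
from bench import env, kinematics, monitor, eyes, job
import numpy as np
from scipy.spatial.transform import Rotation as Ro
YAW=-0.314; C=np.array([.5865,.0393]); u=np.array([np.cos(YAW),np.sin(YAW)]); v=np.array([-u[1],u[0]])
Y={"left":.08,"middle":0.,"right":-.08}
def P(bx,by,z=.15): return np.r_[C+bx*u+by*v,z]
def bx(): return (monitor.sense()["position"][:2]-C)@u
def quat():
    cur=Ro.from_quat(monitor.sense()["ee_rot"]); c=[]
    for s in(1,-1):
        x=np.r_[s*u,0]; z=np.array([0,0,-1.]); c.append(Ro.from_matrix(np.c_[x,np.cross(z,x),z]))
    return min(c,key=lambda r:(cur.inv()*r).magnitude()).as_quat()
def push(k,guard=8,end=.06,vel=.05):
    env.movel(P(-.095,Y[k]),velocity=.15); env.hold(.2)
    f0=monitor.sense()["contact_force"]
    hit=env.movel(P(end,Y[k]),velocity=vel,guard=guard)
    s=monitor.sense(); b=bx()
    print(k,hit,"bx %.4f"%b,"f",(s["contact_force"]-f0).round(1),"t %.1f"%s["clock"])
    return hit,b
def back(k): env.movel(P(-.095,Y[k]),velocity=.15)
E
python3 - <<'E'
from push import *
env.close_gripper()
env.reach(P(-.11,.08,.24),quat()); env.movel(P(-.095,.08),velocity=.1)
print(monitor.sense()["clock"])
for k in("left","middle","right"):
    h,b=push(k); back(k)
    if not h or b>-.02: break
E
```

```text
3.6333
left True bx -0.0547 f [-5.8  1.5  1.6] t 5.3
middle True bx 0.0184 f [-4.9  1.2  3.1] t 8.7
```

```bash
python3 - <<'E'
from push import *
import cv2
from vis import knobs
for k in("left","right"):
    h,b=push(k); back(k)
    if not h or b>-.02: break
for q in {"left":["right"],"right":["left"]}[k]:
    push(q); back(q)
env.movel(P(-.2,0,.2))
s,t=eyes.grab_frame("scene"),eyes.grab_frame("top")
cv2.imwrite("pics/t1.png",cv2.resize(t["frame"][170:290,240:400,::-1],None,fx=5,fy=5)[:600]); 
K=knobs(s,t)
for k in K: d=K[k][:2]-C; print(k,"bank xy",d@u,d@v)
E
```

```text
left True bx 0.0184 f [-4.8  0.6  4.2] t 12.5
right True bx 0.0177 f [-3.9  0.9  2.2] t 16.9
left [0.6521 0.1007 0.1635] [395.2 234.5] 170 [288.9 200.5] 100
middle [0.627  0.0251 0.1632] [358.8 238.3] 161 [315.8 209.1] 88
right [ 0.6029 -0.0511  0.1642] [321.5 241.9] 173 [343.  217.3] 90
left bank xy 0.043487567996754004 0.07863438915640862
middle bank xy 0.0429603572172833 -0.0010110145063674913
right bank xy 0.043496204594278325 -0.08095819078164479
```

View pics/t1.png

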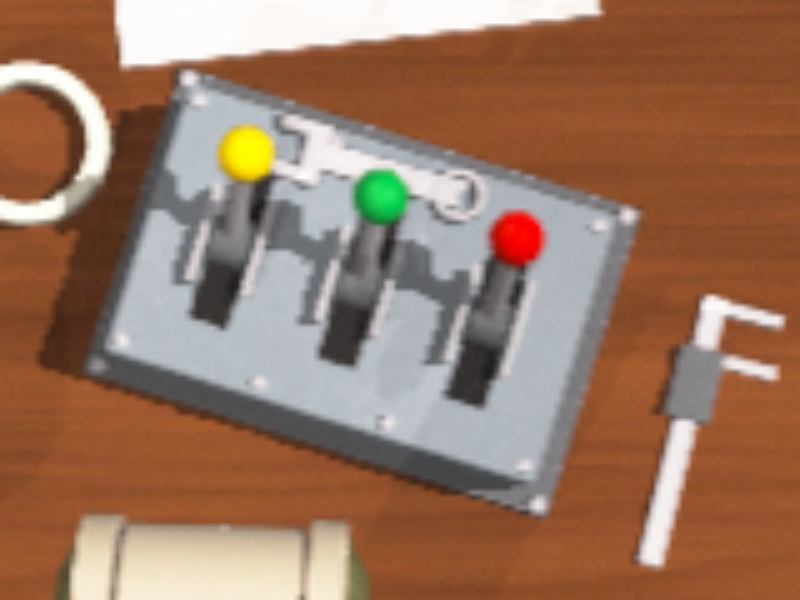

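The top crop shows all three balls over at the far side: yellow (246,153), green (381,196), red (516,240). The wrench and caliper have not moved. I'll confirm with one slightly firmer push on each lever, well under 20 N.

```bash
python3 - <<'E'
from push import *
from vis import knobs
env.movel(P(-.095,0))
for k in("middle","left","right"):
    push(k,guard=12,vel=.04); back(k)
env.movel(P(-.2,0,.2))
K=knobs(eyes.grab_frame("scene"),eyes.grab_frame("top"))
for k in K: d=K[k][:2]-C; print(k,"bank xy",d@u,d@v)
E
```

```text
middle True bx 0.0194 f [-7.2  2.1  4.7] t 22.9
left True bx 0.0195 f [-7.2  1.2  4. ] t 27.3
right True bx 0.0189 f [-5.8  1.4  4.7] t 32.3
left [0.6525 0.1007 0.1635] [395.3 234.5] 173 [288.9 200.4] 98
middle [0.6271 0.0251 0.163 ] [358.9 238.3] 160 [315.8 209.1] 88
right [ 0.6028 -0.0509  0.1641] [321.6 241.9] 173 [342.9 217.3] 93
left bank xy 0.04378205917447877 0.07872754249052819
middle bank xy 0.04299227190078944 -0.000925257308691486
right bank xy 0.043347418008520024 -0.08074398157014827
```

All three stop firmly in the same place and the balls did not shift, so every lever is home.

```bash
python3 -c "
from bench import job
print(job.hand_in())"
```

```text
the job is handed in; nothing more can be done
None
```

I pushed all three levers fully over against their stops (middle, then left, then right), let go, moved the arm clear and handed the job in at about 33 s; I kept the pushes to about 12 N and touched none of the other things.

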